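# Check the plungers of two tool setters

### The arm

A 6-joint arm with a two-finger parallel gripper is mounted at the origin on the work surface. World frame = base frame: x ahead of the robot, y to its left, z up, the work surface at z = 0. Lengths are in m, angles in rad, forces in N, time in s.
With the tool pointing down it reaches from about 0.35 to 0.85 m from the base axis. Payload 8.1 kg.
Tool frame: the origin (TCP) lies at the very end of the fingers, on their centre line; the grasp point (between the pads) lies 19 mm behind it; z points along the fingers, y is the direction in which the jaws open and shut (so a half turn about z gives the same grasp; the last joint's range is limited). The gripper opens to 85 mm and grips with 20 to 120 N. Pads are 22 mm wide; open, the fingers measure 114 mm over their backs; the gripper's body (76 mm by 85 mm) begins 54 mm behind the grasp point. The pads swing forward as they close: fully open they stand 13 mm farther back than shut.
Start: joints at [-1.231, 0.13, 1.488, -0, 1.523, -0.085], TCP at [0.247, -0.547, 0.231] pointing down, gripper open.
Joint ranges: [-2.96, 2.96], [-0.89, 2.26], [0.02, 2.5], [-1.34, 4.48], [0, 2.73], [-2.66, 2.66]. Speed limits (rad/s): [2.39, 2.39, 2.79, 3.14, 3.14, 3.14].

### API

Orientations are given as a unit quaternion [x, y, z, w].
In Python, from plant import * gives the robot as it stands.
- The arm moves only by the tool jog_arm, never from a script. Its argument "targets" is a list of rows, each a list of 5 numbers: the shift along the tool's x, y, z in cm, then the turn about the tool's z in degrees, then the finger opening in cm, from 0 to 8.54. A call has 1 to 10 rows; each row is the pose to reach, as a shift and turn from the pose measured when the call began, along the tool's axes at that moment; what a row does not reach only later rows make up. A row lasts 1/12 s, in which the tool goes at most 41.7 mm and 7.16 degrees, less where a joint would pass 70% of its speed; a pose out of reach is approached as far as the arm can. A call with a gripper value outside its range is refused whole. The fingers move at their own pace and stop on an object; "squeeze" is the grip in N (left out, the last holds). Time passes only in rows, so rows that repeat a pose let the fingers close. It gives the time, the measured TCP pose, the force and the opening at its end, in the units of the state.
- read_state(): the state, without advancing time (a new reading comes with each control period).
- grab_frame(name): name is "scene" or "side" or "wrist"; returns a dict with "color" (384x512x3 uint8, red, green, blue), "range_z" (384x512 float32, m along the optical axis (not along the pixel's ray), 0 where there is no reading), "K" (3x3 intrinsics, pixels), "pose" (4x4, takes a point from camera to world coordinates); the wrist camera has in their place "mount" (4x4, takes a point from camera to tool coordinates, whose origin is the TCP and whose axes are the flange's). Camera axes: x right, y up, looking along -z (the intrinsics and any distortion apply to the point x, -y, -z); pixel columns grow to the right and rows downward; lengths in m; the calibration is good to about 2 mm. A picture is of the moment at which its call begins: read the wrist's pose just before it.
- sign_off(): hands the job in, once; it reports no verdict.
Trained networks look in the newest picture that a camera, given by its name, has taken for a name from the list of things; names that differ only in an ending like _2 or _b are one class to them, and where a whole thing is asked for, a point or a joint stands for the part that bears it (a point fixed in the world has none). Each returns a list of dicts, best first, with "conf" (0 to 1); they miss things now and then, are a little off and sometimes report something else, mostly with a low value. They report only what shows in the picture. A call takes as long as a camera call. They do not tell look-alikes from the thing itself.
- recognise(camera, label): "centre" ([x, y, z] in m, in the coordinates of the camera as it stood for that picture, good to about 4 mm: the middle of the surface that is visible of it).
The state is a dict: "t": time; "q": joint angles; "joint_velocities": joint speeds; "joint_efforts": joint torques, N m; "tool_pos": TCP position; "orientation": TCP orientation; "force": force on the tool from outside, world axes, zero at the start; "torque": the same for the moment, N m; "grip_width": finger opening in m.
Only numpy, scipy, OpenCV 4.12 (cv2) and the standard library are available. Lean on these libraries where they do the work, as an engineer would, in place of code of your own. Each camera call takes 0.05 s, during which the arm holds its last target. There are 200 camera calls.

### The job

Check that two of the three tool setters on the surface plate work freely: with your fingertips gently press the plunger of the lowest setter about half-way down and let it spring back up, then do the same to the highest setter, and withdraw. Do not press a plunger down to its stop, leave the setters standing where they are, and do not touch the middle-height setter, the collet, the steel block or the tool holder.

Things in the scene. Friction and masses are not known exactly. Their poses are not given: they have to be found in the camera images.
- plate: dark granite surface plate, a fixed slab 270 x 440 x 30 mm lying on the bench; origin at the centre of its underside, x and y along its sides. Its top is 30 mm above the bench and everything but the tool holder stands on it.
- short_setter: the lowest of three loose steel tool setters: an upright round body 56 mm in diameter and 40 mm high, about 0.7 kg, with a sprung plunger on top that brings it to 60 mm. Origin at the centre of its underside, z up. The three stand roughly in a row, at least 100 mm apart centre to centre, in any order.
- short_setter_plunger_top (a point): centre of the flat top of the short setter's plunger (a round steel head 30 mm in diameter that stands 20 mm above the body); it moves with the plunger.
- short_setter_plunger (a joint): how far the short setter's plunger is pressed straight down, m: 0 up, 0.012 at its stop. The spring takes about 2 N to start, 5 N at 6 mm, 8 N at the stop, and returns it by itself.
- middle_setter: the middle-height of three loose steel tool setters: an upright round body 56 mm in diameter and 60 mm high, about 0.7 kg, with a sprung plunger on top that brings it to 80 mm. Origin at the centre of its underside, z up. The three stand roughly in a row, at least 100 mm apart centre to centre, in any order.
- middle_setter_plunger_top (a point): centre of the flat top of the middle setter's plunger (a round steel head 30 mm in diameter that stands 20 mm above the body); it moves with the plunger.
- middle_setter_plunger (a joint): how far the middle setter's plunger is pressed straight down, m: 0 up, 0.012 at its stop. The spring takes about 2 N to start, 5 N at 6 mm, 8 N at the stop, and returns it by itself.
- tall_setter: the highest of three loose steel tool setters: an upright round body 56 mm in diameter and 80 mm high, about 0.7 kg, with a sprung plunger on top that brings it to 100 mm. Origin at the centre of its underside, z up. The three stand roughly in a row, at least 100 mm apart centre to centre, in any order.
- tall_setter_plunger_top (a point): centre of the flat top of the tall setter's plunger (a round steel head 30 mm in diameter that stands 20 mm above the body); it moves with the plunger.
- tall_setter_plunger (a joint): how far the tall setter's plunger is pressed straight down, m: 0 up, 0.012 at its stop. The spring takes about 2 N to start, 5 N at 6 mm, 8 N at the stop, and returns it by itself.
- collet: loose dark steel collet on the plate, round, 32 mm in diameter, 34 mm high; origin at the centre of its underside. To be left alone.
- block: loose ground steel block on the plate, 25 x 75 x 25 mm high; origin at the centre of its underside, its y along its length. To be left alone.
- holder: loose steel tool holder standing on the bench beside the plate, round, 63 mm at its flange, 92 mm high; origin at the centre of its underside. To be left alone.
Things that resemble listed ones, but are neither listed nor needed, are in the scene too. What is shaped like the short_setter but purple is not meant.

How it is judged:
On the way, in this order (a step that is already met when the one before it is completed fails the run):
1. the lowest setter's plunger is pressed at least 3 mm while the highest's is up (value of joint short_setter_plunger above 0.003 m and value of joint tall_setter_plunger below 0.001 m), for 0.1 s.
2. the lowest setter's plunger has sprung back up (value of joint short_setter_plunger below 0.001 m), for 0.1 s.
3. the highest setter's plunger is pressed at least 3 mm while the lowest's is up (value of joint tall_setter_plunger above 0.003 m and value of joint short_setter_plunger below 0.001 m), for 0.1 s.
At the end, for the whole second after the job is handed in: All three plungers are up (within 1 mm), the three setters stand upright and at rest within 10 mm of where they were, and the collet, block and tool holder are within 6 mm of where they were (value of joint each of short_setter_plunger, middle_setter_plunger, tall_setter_plunger below 0.001 m and distance of each of short_setter, middle_setter, tall_setter from where it was at the start of the episode below 0.01 m and angle between each of short_setter, middle_setter, tall_setter's own z axis and vertical below 0.05 rad and linear speed of each of short_setter, middle_setter, tall_setter below 0.02 m/s and distance of each of collet, block, holder from where it was at the start of the episode below 0.006 m); the robot touches nothing.
It fails at once if the lowest or highest setter's plunger is pressed down to its stop (past 11 mm of its 12 mm) (value of joint any of short_setter_plunger, tall_setter_plunger above 0.011 m).
It fails at once if the lowest or highest setter is pushed along, lifted or tipped (shifted over 10 mm or tilted over 0.12 rad) (distance of any of short_setter, tall_setter from where it was at the start of the episode above 0.01 m or angle between any of short_setter, tall_setter's own z axis and vertical above 0.12 rad).
It fails at once if the lowest or highest setter is pressed on harder than 25 N (contact force between any of the fingers, the arm and short_setter above 25 N or contact force between any of the fingers, the arm and tall_setter above 25 N).
It fails at once if the middle-height setter is touched or moved (contact force between any of the fingers, the arm and middle_setter above 0.5 N or value of joint middle_setter_plunger above 0.0015 m or distance of middle_setter from where it was at the start of the episode above 0.006 m).
It fails at once if the collet, the block or the tool holder is touched or moved (contact force between any of the fingers, the arm and collet above 0.5 N or distance of any of collet, block, holder from where it was at the start of the episode above 0.006 m or contact force between any of the fingers, the arm and block above 0.5 N or contact force between any of the fingers, the arm and holder above 0.5 N).
It also fails if it takes over 38 s, if anything falls off the work surface, if the arm or the gripper's body presses on something with over 40 N, if the wrist force passes 120 N, or if a joint passes its speed limit or range.

## Working session

There is one attempt and no reset: what is moved stays moved. The work goes in short steps, Python scripts to look and compute and a tool call to move; the robot and the scene stay as the last step left them, time stands still between calls to the robot, and variables do not carry over. Pictures are saved under pics/ and viewed, about 8 in all and at most 12, crops included, and the job is handed in when it is done.

Besides the shell and the picture viewer there is one more tool, called after "Request:" by a JSON object that holds its "method" and its "body". jog_arm: Moves the arm, as the interface text tells. Its arguments: {"type":"object","properties":{"targets":{"type":"array","items":{"type":"array","items":{"type":"number"}}},"squeeze":{"type":"number"}},"required":["targets"]}

```bash
mkdir -p pics; ls; cat > h.py <<'E'
from plant import *
import numpy as np, cv2
def cloud(f,pose):
    z=f["range_z"]; K=f["K"]; v,u=np.mgrid[:z.shape[0],:z.shape[1]]
    p=np.stack([(u-K[0,2])/K[0,0]*z,-(v-K[1,2])/K[1,1]*z,-z],-1)
    w=p@pose[:3,:3].T+pose[:3,3]; w[z<=0]=np.nan
    return w
E
python3 - <<'E'
from h import *
s=read_state(); print(s)
out=[]
for n in("scene","side"):
    f=grab_frame(n); np.savez(n,**{k:f[k] for k in("color","range_z","K","pose")}); out.append(f["color"][...,::-1])
    P=f["pose"]
    for l in("short_setter","middle_setter","tall_setter","collet","block","holder"):
        print(n,l,[((P[:3,:3]@d["centre"]+P[:3,3]).round(3).tolist(),round(d["conf"],2)) for d in recognise(n,l)])
cv2.imwrite("pics/a.png",out[0]);cv2.imwrite("pics/b.png",out[1])
E
```

```text
pics
{'t': 0.0, 'q': array([-1.23140993e+00,  1.31152876e-01,  1.48931912e+00, -1.03741831e-06,
        1.52299940e+00, -8.54407253e-02]), 'joint_velocities': array([-7.79469761e-05,  4.68442529e-04,  2.78212299e-04,  7.20235199e-05,
        1.30643101e-04,  5.22195146e-04]), 'joint_efforts': array([ 8.03600506e-04, -5.69404221e+01, -5.00556779e+01,  2.33882008e-05,
        1.48987159e-02,  1.56450772e-07]), 'tool_pos': array([ 0.24710648, -0.54613101,  0.23022751]), 'orientation': array([ 9.77524499e-01,  2.10819759e-01, -1.19467993e-04, -9.31740938e-04]), 'force': array([-0.02596009, -0.38425235,  0.33156425]), 'torque': array([0.02337431, 0.04474255, 0.03874865]), 'grip_width': 0.08530111943655086}
scene short_setter [([0.571, 0.0, 0.069], 0.82), ([0.354, -0.137, 0.037], 0.59), ([0.351, 0.053, 0.042], 0.54)]
scene middle_setter [([0.533, -0.125, 0.092], 0.76)]
scene tall_setter [([0.563, 0.114, 0.105], 0.76), ([0.57, 0.001, 0.069], 0.72)]
scene collet [([0.665, -0.076, 0.06], 0.42)]
scene block [([0.673, 0.063, 0.053], 0.89)]
scene holder [([0.442, 0.37, 0.052], 0.81)]
side short_setter [([0.341, -0.15, 0.038], 0.88), ([0.339, 0.039, 0.043], 0.69), ([0.556, -0.012, 0.072], 0.55)]
side middle_setter [([0.519, -0.141, 0.086], 0.77), ([0.553, -0.013, 0.072], 0.59)]
side tall_setter []
side collet [([0.654, -0.085, 0.052], 0.77), ([0.542, 0.101, 0.09], 0.41)]
side block [([0.662, 0.057, 0.056], 0.67), ([0.519, -0.129, 0.111], 0.61)]
side holder [([0.43, 0.36, 0.048], 0.82)]
```

View pics/a.png

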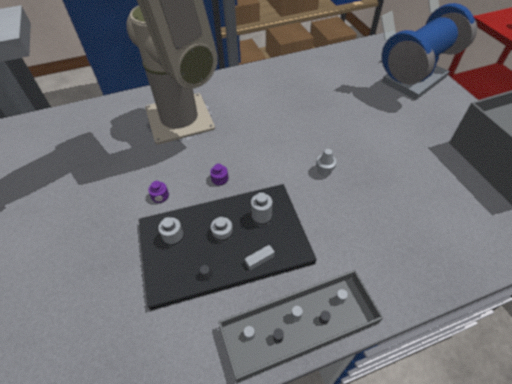

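View pics/b.png

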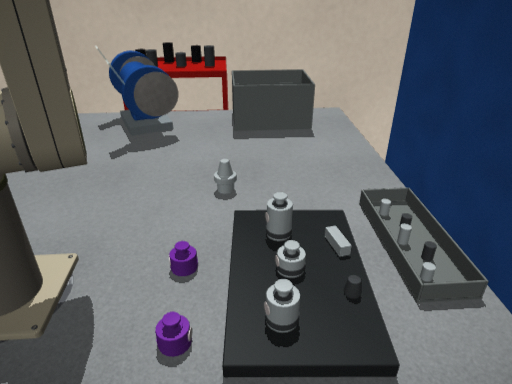

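Scene: the three white setters are on the plate at about (170,230) middle, (221,228) short and (261,207) tall. The purple decoys are off the plate. The side view agrees. Next I'll measure the plunger tops from the depth data.

```bash
python3 - <<'E'
from h import *
for n in("scene","side"):
    f=np.load(n+".npz"); w=cloud(f,f["pose"]); print(n,"cam",f["pose"][:3,3].round(2))
    m=(abs(w[...,0]-.6)<.08)&(abs(w[...,1])<.2)&(w[...,2]<.04)
    print("plate z",np.median(w[...,2][m]))
    for nm,c,h in(("short",(.563,-.006),.09),("tall",(.555,.107),.13),("mid",(.526,-.133),.11)):
        r=np.hypot(w[...,0]-c[0],w[...,1]-c[1])<.035
        t=w[r&(w[...,2]>h-.005)&(w[...,2]<h+.012)]
        a=w[r&(w[...,2]>.05)]
        print(nm,len(t),"mean",t.mean(0).round(4),"mid",((t.max(0)+t.min(0))/2).round(4),"ext",np.ptp(t,0).round(4),"zmax",np.sort(a[:,2])[-5:].round(3), "all mid",((a.max(0)+a.min(0))/2).round(3))
from scipy.spatial.transform import Rotation as R
s=read_state(); M=R.from_quat(s["orientation"]).as_matrix(); print(M.round(3))
E
```

```text
scene cam [ 1.08 -0.08  0.88]
plate z 0.03136524677827823
short 92 mean [0.5563 0.0017 0.0912] mid [0.5558 0.0019 0.091 ] ext [0.029  0.0282 0.0091] zmax [0.094 0.094 0.094 0.094 0.096] all mid [0.557 0.001 0.073]
tall 86 mean [0.5484 0.12   0.1313] mid [0.547  0.1202 0.1309] ext [0.0275 0.0272 0.0084] zmax [0.134 0.134 0.134 0.135 0.135] all mid [0.549 0.117 0.093]
mid 97 mean [ 0.5218 -0.1272  0.111 ] mid [ 0.5203 -0.1272  0.1103] ext [0.0296 0.0283 0.0091] zmax [0.114 0.114 0.114 0.115 0.115] all mid [ 0.524 -0.127  0.082]
side cam [ 0.44 -0.59  0.55]
plate z 0.030829183901491863
short 144 mean [ 0.5553 -0.0014  0.0903] mid [5.554e-01 3.000e-04 8.910e-02] ext [0.029  0.0295 0.0075] zmax [0.092 0.092 0.093 0.093 0.093] all mid [ 0.556 -0.004  0.072]
tall 101 mean [0.547  0.1171 0.1299] mid [0.5471 0.1196 0.1288] ext [0.028  0.0318 0.0067] zmax [0.132 0.132 0.132 0.132 0.132] all mid [0.548 0.115 0.091]
mid 223 mean [ 0.5207 -0.1305  0.1104] mid [ 0.5208 -0.1294  0.1088] ext [0.0288 0.0304 0.0074] zmax [0.112 0.112 0.112 0.112 0.113] all mid [ 0.52  -0.13   0.081]
[[ 0.911  0.412  0.   ]
 [ 0.412 -0.911  0.   ]
 [ 0.    -0.    -1.   ]]
```

Request:
{"method": "jog_arm", "body": {"targets": [[50.6, -37.1, 0, 0, 0], [50.6, -37.1, 0, 0, 0], [50.6, -37.1, 0, 0, 0], [50.6, -37.1, 0, 0, 0], [50.6, -37.1, 0, 0, 0], [50.6, -37.1, 0, 0, 0], [50.6, -37.1, 0, 0, 0], [50.6, -37.1, 0, 0, 0], [50.6, -37.1, 0, 0, 0], [50.6, -37.1, 0, 0, 0]], "squeeze": 20}}

```text
t: 1.53
tool_pos: [0.4526, -0.1818, 0.2317]
orientation: [0.978, 0.211, 0.0, 0.0]
force: [0.8, -1.0, 0.4]
grip_width: -0.0
```

Request:
{"method": "jog_arm", "body": {"targets": [[16.9, -12.4, 0, 0, 0], [16.9, -12.4, 0, 0, 0], [16.9, -12.4, 0, 0, 0], [16.9, -12.4, 0, 0, 0], [16.9, -12.4, 0, 0, 0], [16.9, -12.4, 0, 0, 0], [16.9, -12.4, 4, 0, 0], [16.9, -12.4, 8, 0, 0], [16.9, -12.4, 11, 0, 0], [16.9, -12.4, 11, 0, 0]]}}

```text
t: 2.37
tool_pos: [0.5504, 0.0012, 0.114]
orientation: [0.978, 0.211, -0.005, -0.001]
force: [-1.1, 0.0, -0.4]
grip_width: -0.0003
```

```bash
python3 - <<'E'
from h import *
s=read_state(); print(s["tool_pos"],s["force"])
f=grab_frame("side"); w=cloud(f,f["pose"])
c=f["color"]; cv2.imwrite("pics/c.png",cv2.resize(c[180:340,220:380,::-1],None,fx=3.5,fy=3.5))
E
```

```text
[0.55037184 0.00117056 0.11400936] [-1.13449865  0.0295316  -0.35429724]
```

View pics/c.png

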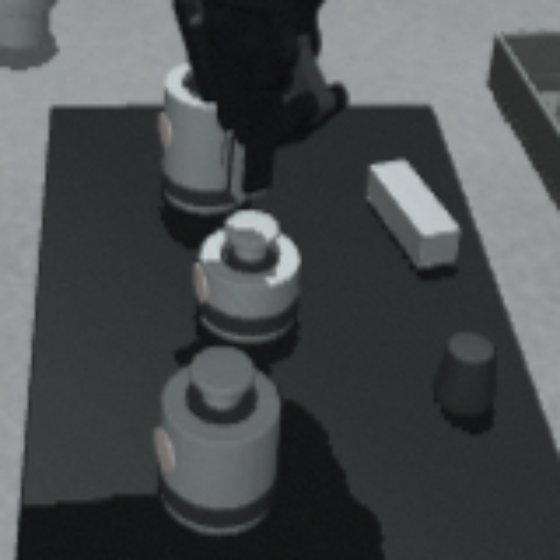

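The fingertips are centred just above the short setter, with the tall setter behind them and clear. I'll descend in small steps and watch the force.

Request:
{"method": "jog_arm", "body": {"targets": [[0.4, 0.2, 0.8, 0, 0], [0.4, 0.2, 1.5, 0, 0], [0.4, 0.2, 1.9, 0, 0], [0.4, 0.2, 1.9, 0, 0], [0.4, 0.2, 1.9, 0, 0]]}}

```text
t: 2.83
tool_pos: [0.5572, 0.0006, 0.0997]
orientation: [0.978, 0.211, -0.003, -0.001]
force: [1.2, -0.6, -0.5]
grip_width: -0.0001
```

Request:
{"method": "jog_arm", "body": {"targets": [[0, 0, 0.5, 0, 0], [0, 0, 0.5, 0, 0], [0, 0, 0.5, 0, 0], [0, 0, 0.5, 0, 0]]}}

```text
t: 3.17
tool_pos: [0.5572, 0.0006, 0.0949]
orientation: [0.978, 0.211, -0.003, -0.001]
force: [0.2, -0.3, -1.1]
grip_width: 0.0004
```

Request:
{"method": "jog_arm", "body": {"targets": [[0, 0, 0.2, 0, 0], [0, 0, 0.4, 0, 0], [0, 0, 0.6, 0, 0], [0, 0, 0.6, 0, 0], [0, 0, 0.6, 0, 0]]}}

```text
t: 3.58
tool_pos: [0.5573, 0.0006, 0.089]
orientation: [0.978, 0.211, -0.003, -0.001]
force: [0.9, 0.4, 2.9]
grip_width: -0.0002
```

Contact, with about 3 N. I'll go on to roughly half-way.

Request:
{"method": "jog_arm", "body": {"targets": [[0, 0, 0.2, 0, 0], [0, 0, 0.4, 0, 0], [0, 0, 0.45, 0, 0], [0, 0, 0.45, 0, 0], [0, 0, 0.45, 0, 0], [0, 0, 0.45, 0, 0]]}}

```text
t: 4.08
tool_pos: [0.5574, 0.0006, 0.0848]
orientation: [0.978, 0.211, -0.003, -0.001]
force: [-0.3, 0.1, 4.0]
grip_width: 0.0001
```

```bash
python3 - <<'E'
from h import *
for i in range(4):
    f=grab_frame("side"); s=read_state(); print(s["tool_pos"],s["force"])
E
```

```text
[0.5574163  0.00057691 0.08473602] [-0.5375524   0.20483991  4.34291505]
[0.55740108 0.00058474 0.08469739] [-0.49508859  0.64541494  4.42932491]
[0.55740235 0.00060751 0.08466944] [0.33071434 0.18084012 4.76020548]
[0.55741069 0.00059713 0.08466886] [-0.2059239  -0.58022253  4.96067366]
```

About 4.6 N and 5 mm travel, so roughly half-way. I'll release, rise, and move over to the tall setter.

Request:
{"method": "jog_arm", "body": {"targets": [[0, 0, -1, 0, 0], [0, 0, -4, 0, 0], [0, 0, -8, 0, 0], [0, 0, -9, 0, 0], [0, 0, -9, 0, 0], [3.9, -11.3, -9, 0, 0], [3.9, -11.3, -9, 0, 0], [3.9, -11.3, -9, 0, 0], [3.9, -11.3, -9, 0, 0], [3.9, -11.3, -9, 0, 0]]}}

```text
t: 5.12
tool_pos: [0.5458, 0.1213, 0.1737]
orientation: [0.977, 0.212, -0.004, -0.001]
force: [0.1, -0.5, 0.4]
grip_width: 0.0003
```

Request:
{"method": "jog_arm", "body": {"targets": [[0, 0, 0, 0, 0], [0, 0, 0, 0, 0]]}}

```text
t: 5.28
tool_pos: [0.5454, 0.1204, 0.173]
orientation: [0.977, 0.212, -0.004, -0.001]
force: [0.1, -0.1, 0.6]
grip_width: -0.0003
```

```bash
python3 - <<'E'
from h import *
f=grab_frame("side"); w=cloud(f,f["pose"]); s=read_state(); print(s["tool_pos"],s["force"])
for nm,c,h in(("short",(.5555,0.0005),.09),("mid",(.521,-.128),.11)):
    t=w[(np.hypot(w[...,0]-c[0],w[...,1]-c[1])<.035)&(w[...,2]>h-.005)&(w[...,2]<h+.012)]
    print(nm,len(t),t.mean(0).round(4))
E
```

```text
[0.54563722 0.12012027 0.17315172] [-0.0587442   0.41168245 -0.36613409]
short 145 [ 0.5552 -0.0013  0.0902]
mid 222 [ 0.5207 -0.1305  0.1104]
```

The short plunger is back up and its body hasn't moved. The tip is over the tall setter, so I'll descend.

Request:
{"method": "jog_arm", "body": {"targets": [[0.1, 0.1, 1.5, 0, 0], [0.1, 0.1, 3, 0, 0], [0.1, 0.1, 3.7, 0, 0], [0.1, 0.1, 3.7, 0, 0], [0.1, 0.1, 3.7, 0, 0], [0.1, 0.1, 3.7, 0, 0]]}}

```text
t: 5.83
tool_pos: [0.5472, 0.1193, 0.137]
orientation: [0.977, 0.212, -0.004, -0.0]
force: [0.9, 0.6, 0.3]
grip_width: 0.0
```

Request:
{"method": "jog_arm", "body": {"targets": [[0, 0, 0.2, 0, 0], [0, 0, 0.4, 0, 0], [0, 0, 0.5, 0, 0], [0, 0, 0.5, 0, 0], [0, 0, 0.5, 0, 0]]}}

```text
t: 6.25
tool_pos: [0.5471, 0.1193, 0.132]
orientation: [0.977, 0.212, -0.004, -0.0]
force: [-1.5, -0.3, 0.5]
grip_width: 0.0003
```

Request:
{"method": "jog_arm", "body": {"targets": [[0, 0, 0.2, 0, 0], [0, 0, 0.4, 0, 0], [0, 0, 0.4, 0, 0], [0, 0, 0.4, 0, 0]]}}

```text
t: 6.58
tool_pos: [0.5474, 0.1194, 0.1283]
orientation: [0.977, 0.212, -0.003, -0.0]
force: [0.1, 0.1, 4.3]
grip_width: -0.0001
```

Request:
{"method": "jog_arm", "body": {"targets": [[0, 0, 0.2, 0, 0], [0, 0, 0.35, 0, 0], [0, 0, 0.35, 0, 0], [0, 0, 0.35, 0, 0], [0, 0, 0.35, 0, 0]]}}

```text
t: 7.0
tool_pos: [0.5474, 0.1194, 0.125]
orientation: [0.977, 0.212, -0.003, -0.0]
force: [-0.4, 1.3, 4.0]
grip_width: 0.0005
```

```bash
python3 - <<'E'
from h import *
for i in range(4):
    f=grab_frame("side"); s=read_state(); print(s["tool_pos"],s["force"])
E
```

```text
[0.54742809 0.11940339 0.12496801] [-0.65171179  0.42423845  4.04376154]
[0.54743061 0.11941614 0.12497969] [-0.63325035 -0.14923661  4.46750044]
[0.54739954 0.11939857 0.12492966] [-0.84779254  0.49720426  4.33461906]
[0.5474361  0.11941698 0.12492374] [-0.41224565 -0.14686113  4.29317566]
```

Request:
{"method": "jog_arm", "body": {"targets": [[0, 0, 0.1, 0, 0], [0, 0, 0.1, 0, 0], [0, 0, 0.1, 0, 0], [0, 0, 0.1, 0, 0]]}}

```text
t: 7.53
tool_pos: [0.5474, 0.1194, 0.1239]
orientation: [0.977, 0.212, -0.003, -0.0]
force: [-1.0, 0.1, 4.8]
grip_width: 0.0001
```

Request:
{"method": "jog_arm", "body": {"targets": [[0, 0, -1, 0, 0], [0, 0, -4, 0, 0], [0, 0, -8, 0, 0], [0, 0, -12, 0, 0], [0, 0, -15, 0, 0], [0, 0, -15, 0, 0], [0, 0, -15, 0, 0], [0, 0, -15, 0, 0]]}}

```text
t: 8.2
tool_pos: [0.548, 0.1194, 0.2733]
orientation: [0.977, 0.212, -0.004, -0.0]
force: [0.3, -0.4, 0.2]
grip_width: 0.0002
```

```bash
python3 - <<'E'
from h import *
for n in("side","scene"):
  f=grab_frame(n); w=cloud(f,f["pose"]); s=read_state(); print(s["t"],s["tool_pos"],s["force"])
  for nm,c,h in(("short",(.5555,0.0005),.09),("tall",(.547,.1195),.13),("mid",(.521,-.128),.11)):
    t=w[(np.hypot(w[...,0]-c[0],w[...,1]-c[1])<.035)&(w[...,2]>h-.005)&(w[...,2]<h+.012)]
    print(nm,len(t),t.mean(0).round(4) if len(t) else "")
  cv2.imwrite(f"pics/d_{n}.png",f["color"][...,::-1])
E
```

```text
8.25 [0.54751966 0.11936866 0.27225661] [-0.21375719 -0.26844786 -0.30289841]
short 142 [ 0.5553 -0.0013  0.0903]
tall 101 [0.5471 0.1171 0.1301]
mid 221 [ 0.5208 -0.1307  0.1104]
8.3 [0.54734052 0.11933916 0.27180424] [ 0.42321833 -0.70954478 -1.25203271]
short 91 [0.5562 0.0016 0.091 ]
tall 86 [0.5485 0.1201 0.1313]
mid 97 [ 0.5215 -0.1272  0.1105]
```

View pics/d_side.png

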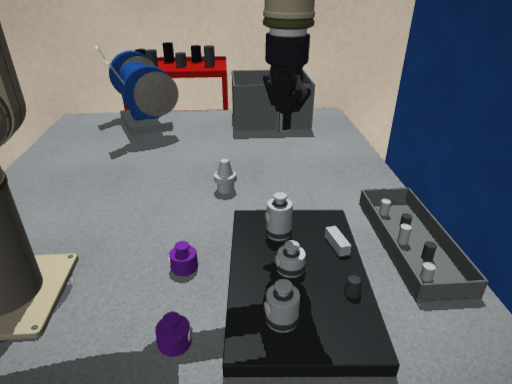

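The view matches the start: setters at (280,213), (291,258) and (283,303), with the block, collet and holder unmoved and the gripper well clear.

```bash
python3 -c "
from plant import *
print(sign_off())"
```

```text
the job is handed in; nothing more can be done
None
```

I pressed the lowest setter's plunger about 5 mm (about 4.6 N) and let it spring back. I then pressed the highest setter's about 5.5 mm (4.8 N), withdrew straight up and handed the job in. The press depths are worked out from tool position and force, since the plunger joints can't be read directly.

In the last depth measurements from both cameras, all three plungers are up and the setters are within about 0.5 mm of where they started. The collet, block and tool holder look unmoved by eye, but I did not measure them. The tool was about 140 mm above the tallest plunger, with only sensor noise on the force reading. The robot clock read 8.3 s at the final check, and no check failed or disagreed.

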